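Unpin the prismatic-cell carrier from its test dock

ROBOT

A 6-joint arm with a two-finger parallel gripper is mounted at the origin on the work surface. World frame = base frame: x ahead of the robot, y to its left, z up, the work surface at z = 0. Lengths are in m, angles in rad, forces in N, time in s.
With the tool pointing down it reaches from about 0.3 to 0.75 m from the base axis. Payload 8.5 kg.
Tool frame: the origin (TCP) lies on the mounting face of the last link; the fingertips stand 173 mm ahead of it and the grasp point (between the pads) lies 155 mm ahead of it; z points along the fingers, x is the direction in which the jaws open and shut, and the axes are right-handed (so a half turn about z gives the same grasp; the last joint's range is limited). The gripper opens to 85 mm and grips with 20 to 120 N. Pads are 22 mm wide; open, the fingers measure 114 mm over their backs; the gripper's body (76 mm by 85 mm) begins 54 mm behind the grasp point. The pads swing forward as they close: fully open they stand 13 mm farther back than shut.
Start: joints at [-1.553, 0.381, 1.297, -0, 1.464, -0.215], TCP at [0.127, -0.535, 0.405] pointing down, gripper open.
Joint ranges: [-3.11, 3.11], [-0.89, 2.33], [0.22, 2.48], [-1.42, 4.56], [0.17, 2.85], [-2.88, 2.88]. Speed limits (rad/s): [2.39, 2.39, 3.14, 3.14, 3.14, 3.14].

INTERFACE

Orientations are given as [roll, pitch, yaw] about the fixed x, y, z axes, in that order (R = Rz(yaw) Ry(pitch) Rx(roll)).
In Python, from plant import bot gives the robot as it stands. The module is installed in compiled form; this text tells all that it offers.
- The arm moves only by the tool send_rows, never from a script. Its argument "deltas" is text: rows parted by semicolons, each of 7 numbers parted by spaces: the shift along the world's x, y, z in cm, then the turn, a rotation vector about the world's x, y, z in degrees, then the finger opening in cm, from 0 to 8.54. In form: dx dy dz rx ry rz fingers; .... A call has 1 to 20 rows; each row shifts and turns the commanded pose from where the row before left it; what a row does not reach is not made up. A row lasts 1/12 s, in which the tool goes at most 41.7 mm and 7.16 degrees, less where a joint would pass 70% of its speed; a pose out of reach is approached as far as the arm can. A call is refused whole if a number of a shift passes 4.17 or a number of a turn 7.16, either way. A call with a gripper value outside its range is refused whole. The fingers move at their own pace and stop on an object; "grip_force" is the grip in N (left out, the last holds). Time passes only in rows, so rows that do not move let the fingers close. It gives the time, the measured TCP pose, the force and the opening at its end, in the units of the state.
- bot.state(): the state, without advancing time (a new reading comes with each control period).
- bot.grab_frame(name): name is "side" or "top" or "wrist"; returns a dict with "image" (400x640x3 uint8, red, green, blue), "fx", "fy", "cx", "cy" (pixels), "R" (3x3) and "t" (3): a world point X has camera coordinates R X + t. Camera axes: x right, y down, z forward; pixel columns grow to the right and rows downward; lengths in m; the calibration is good to about 2 mm. A picture is of the moment at which its call begins. There is no depth.
- bot.finish_job(): hands the job in, once; it reports no verdict.
The state is a dict: "time_s": time; "joint_pos": joint angles; "qd": joint speeds; "joint_efforts": joint torques, N m; "position": TCP position; "eef_rot": TCP orientation; "contact_force": force on the tool from outside, world axes, zero at the start; "moment": the same for the moment, N m; "opening": opening from 0.0 (shut) to 1.0 (fully open).
Only numpy, scipy, OpenCV 4.12 (cv2) and the standard library are available. Lean on these libraries where they do the work, as an engineer would, in place of code of your own. Each camera call takes 0.05 s, during which the arm holds its last target.

TASK

Of the two test docks on the bench, take the carrier with the two block-shaped cells out of its dock: pull up the dock's sprung T-handle plunger and twist it a quarter turn so that it stays up by itself when let go, then slide the carrier straight out of the open front of the dock, lift it clear, and set it down (do not drop it) flat on the middle of the black rubber mat. Leave that plunger latched up, and leave the other dock's plunger, the one over the round cells, alone.

Things in the scene. Friction and masses are not known exactly. Their poses are not given: they have to be found in the camera images.
- knob: T-handle of the dock with block cells. Bar 42 mm long (x), 11 thick (y), 18 high; origin its centre, 88 mm above bench when down, bar then along the dock. Sprung: pull up with 4 to 9 N, stop at 25 mm. From 14 mm up it turns either way (stops 95 deg); let down turned 45 to 95 deg, it stays 14 mm up; at 0 it springs down. Steel crown below: top at 51 mm, 15 mm to each side of the z axis
- carrier: White sled, two block cells, 0.35-0.7 kg. Origin: plate underside below the fin. Plate 10 mm thick, 70 wide, x -70 to 116. Grip fin, pinch across y: 40 long (x), 14 thick, top 70 up. Cells 36 to 68 mm before and behind it, 50 high. Docked: 10 mm above bench; rails beside it 24 high; tail under a bridge (x 76 to 120, top 31), pinned at x 98 below the knob. Slides out to its -x; lifts after 45 mm
- mat: Black rubber mat fixed on the bench between the two docks, 240 mm (x) by 160 mm (y), 4 mm thick; origin at the centre of its underside, at bench height. The carrier goes here. Each dock's base plate is 10 mm thick, 108 mm wide, and reaches from 100 mm in front of (-x) its docked carrier's origin to 125 mm behind it.
- other_knob: The same T-handle on the other dock, whose carrier holds four round cells: leave it alone. Same size, origin and axes as the first, 88 mm above the bench when down. The docks are alike and may stand either way round, left or right of the mat, open front towards the robot, turned up to 17 degrees.
Not all that is in view belongs to the job. Leave any blue or yellow look-alike of the part that bears other_knob alone.

How it is judged:
On the way, in this order (a step that is already met when the one before it is completed fails the run):
1. the plunger over the block cells stays latched up with the fingers off it (height (world z) of knob above 0.099 m and contact force between the fingers and knob below 0.3 N), for 0.3 s.
2. the carrier has been drawn out of the dock (horizontal distance between carrier and knob above 0.138 m), for 0.1 s.
At the end, for the whole second after the job is handed in: The carrier with the block cells lies flat (within about 6 degrees) and at rest on the mat, its origin within 45 mm (mat x) and 35 mm (mat y) of the mat's centre; its plunger is still latched up (at least 11 mm raised); the other plunger is down (x of carrier in the frame of mat between -0.045 and 0.045 m and y of carrier in the frame of mat between -0.035 and 0.035 m and height (world z) of carrier below 0.01 m and angle between carrier's own z axis and vertical below 0.1 rad and linear speed of carrier below 0.02 m/s and height (world z) of knob above 0.099 m and height (world z) of other_knob below 0.094 m); the robot touches nothing.
It fails at once if the other dock's plunger is pulled up (height (world z) of other_knob above 0.094 m).
It fails at once if the carrier is dropped (falls free, faster than 0.6 m/s) (contact force between the fingers and carrier below 0.1 N and linear speed of carrier above 0.6 m/s).
It also fails if it takes over 58 s, if anything falls off the work surface, if the arm or the gripper's body presses on something with over 40 N, if the wrist force passes 120 N, or if a joint passes its speed limit or range.

## Working session

There is one attempt and no reset: what is moved stays moved. The work goes in short steps, Python scripts to look and compute and a tool call to move; the robot and the scene stay as the last step left them, time stands still between calls to the robot, and variables do not carry over. Pictures are saved under pics/ and viewed, and the job is handed in when it is done.

Besides the shell and the picture viewer there is one more tool, called after "Call:" as a command line: name --argument value ..., lists and objects as JSON in quotes. send_rows: Moves the arm, as the interface text tells. Its arguments: {"type":"object","properties":{"deltas":{"type":"string"},"grip_force":{"type":"number"}},"required":["deltas"]}

```bash
mkdir -p pics
cat > h.py <<'E'
import numpy as np, cv2, json, pickle
from plant import bot
def snap(name,out):
    f=bot.grab_frame(name); cv2.imwrite(f'pics/{out}.png',cv2.cvtColor(f['image'],cv2.COLOR_RGB2BGR))
    pickle.dump(f,open(f'pics/{out}.pkl','wb')); return f
def load(o): return pickle.load(open(f'pics/{o}.pkl','rb'))
def ray(f,u,v):
    R=np.array(f['R']);t=np.array(f['t']); d=R.T@np.array([(u-f['cx'])/f['fx'],(v-f['cy'])/f['fy'],1]); return -R.T@t,d/np.linalg.norm(d)
def onz(f,u,v,z):
    o,d=ray(f,u,v); return o+d*(z-o[2])/d[2]
def tri(*obs):
    A=np.zeros((3,3));b=np.zeros(3)
    for f,u,v in obs:
        o,d=ray(f,u,v);P=np.eye(3)-np.outer(d,d);A+=P;b+=P@o
    X=np.linalg.solve(A,b); return X
def proj(f,X):
    c=np.array(f['R'])@np.array(X)+np.array(f['t']);return f['fx']*c[0]/c[2]+f['cx'],f['fy']*c[1]/c[2]+f['cy']
def crop(o,x0,y0,x1,y1,s,out):
    im=cv2.imread(f'pics/{o}.png')[y0:y1,x0:x1];cv2.imwrite(f'pics/{out}.png',cv2.resize(im,None,fx=s,fy=s,interpolation=cv2.INTER_CUBIC))
E
python3 - <<'E'
from h import *
for n in('side','top','wrist'):
    f=snap(n,n+'0');print(n,f['fx'],np.round(-np.array(f['R']).T@f['t'],3))
print(bot.state())
E
```

```text
side 435.52068599003746 [-0.144  0.534  1.039]
top 388.34780252365266 [ 0.307 -0.19   1.3  ]
wrist 276.8405468258312 [ 0.193 -0.519  0.372]
{'time_s': 0.15, 'joint_pos': array([-1.55330524e+00,  3.81067933e-01,  1.29802260e+00,  6.27451789e-06,
        1.46362704e+00, -2.15308894e-01]), 'qd': array([ 0.00129108, -0.00243622, -0.00360765, -0.0017125 ,  0.0006391 ,
       -0.00089738]), 'joint_efforts': array([ 3.86685919e-03, -4.48623884e+01, -2.31342494e+01, -9.42438601e-05,
        3.80051686e-03, -3.41656687e-05]), 'position': array([ 0.12687954, -0.53513451,  0.40426078]), 'eef_rot': array([-3.14134622e+00,  1.09761469e-03, -1.33799689e+00]), 'contact_force': array([ 0.05594707, -0.28794174, -0.74265486]), 'moment': array([ 0.0005359 , -0.02968475, -0.00087242]), 'opening': 1.0003053110545423}
```

View pics/top0.png

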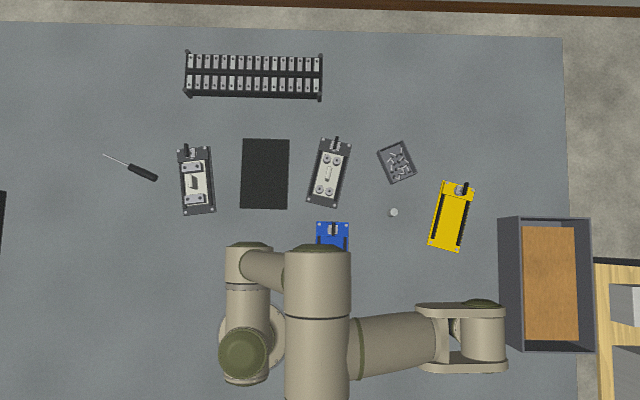

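View pics/side0.png

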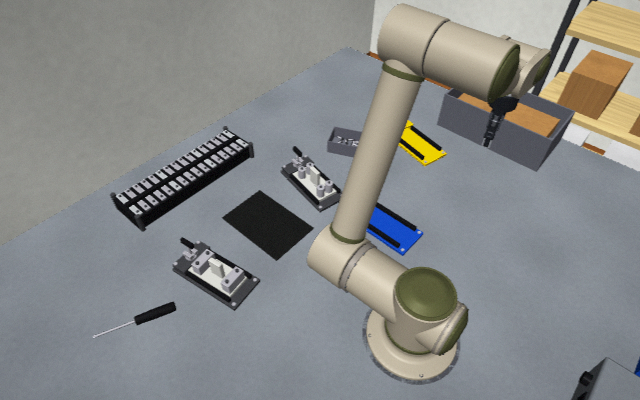

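View pics/wrist0.png

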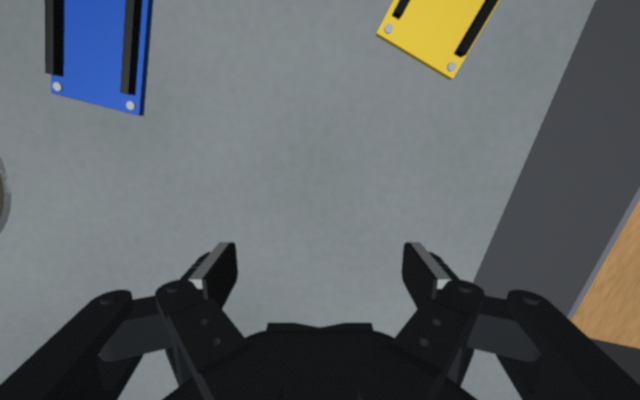

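Run:
```python
from h import *
crop('top0',160,130,240,225,6,'c1'); crop('side0',160,225,270,315,6,'c2');crop('top0',300,125,360,215,6,'c3')
f=load('top0')
for p in [(196,180),(265,174),(328,172)]: print(onz(f,*p,0.03))
```

```text
[0.49747917 0.20646584 0.03      ]
[ 0.52339056 -0.0193356   0.03      ]
[ 0.53554743 -0.22739187  0.03      ]
```

View pics/c1.png

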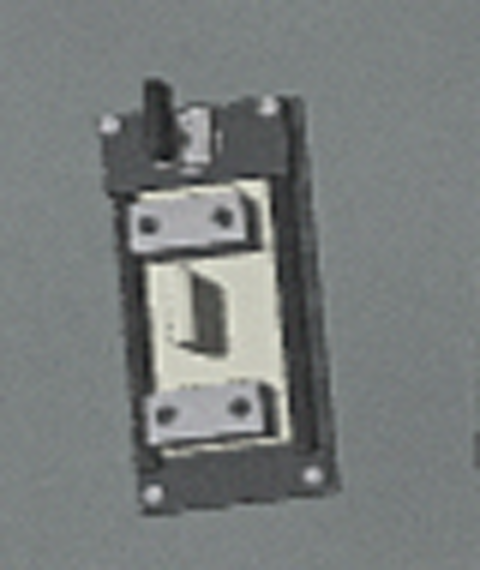

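View pics/c2.png

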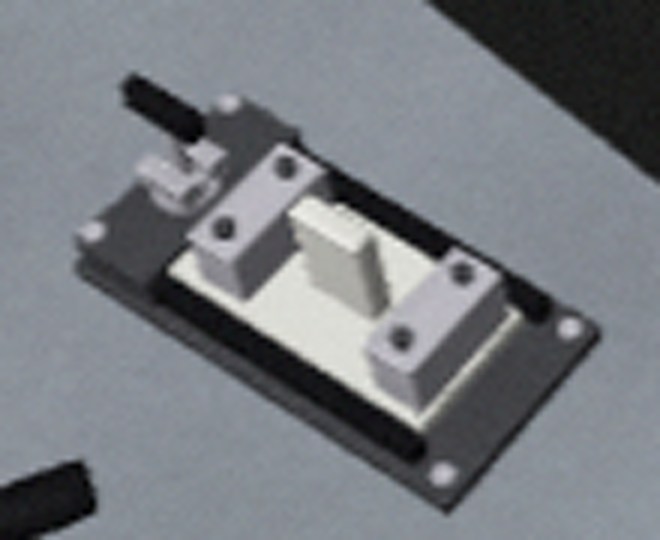

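View pics/c3.png

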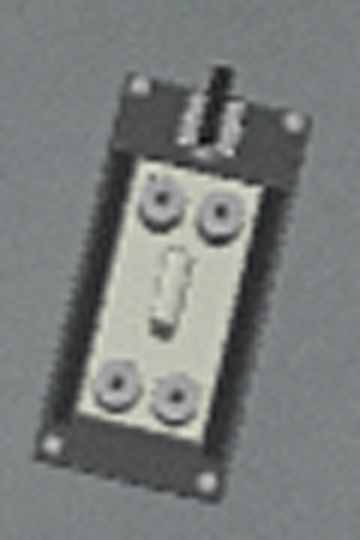

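Run:
```python
from h import *
T=load('top0');S=load('side0')
a=lambda U,V:(T,(U+.5)/6-.5+160,(V+.5)/6-.5+130)
b=lambda U,V:(S,(U+.5)/6-.5+160,(V+.5)/6-.5+225)
for n,p,q in [('BL',(109,125),(92,232)),('BR',(268,105),(229,104)),('FL',(152,495),(442,474)),('FR',(313,475),(569,328)),('knobfar',(157,80),(128,83)),('knobnear',(166,160),(200,128)),('fin far',(177,264),(300,203)),('fin near',(181,348),(362,242))]:
    X=tri(a(*p),b(*q)); print(n,X.round(4),np.round(np.subtract(proj(T,X),a(*p)[1:]),1))
m=[(243,140),(289,140),(288,209),(240,208)]
for p in m: print(onz(T,*p,.004).round(4))
```

```text
BL [0.5946 0.2711 0.0359] [-0.2 -0.3]
BR [0.6078 0.1843 0.0351] [-0.1 -0.1]
FL [0.3926 0.2417 0.0162] [-0.2 -0.3]
FR [0.406  0.1545 0.0151] [-0.2 -0.3]
knobfar [0.6066 0.2268 0.0932] [-0.3 -0.4]
knobnear [0.5643 0.2202 0.0907] [-0.3 -0.3]
fin far [0.5094 0.2136 0.0788] [0.2 0.2]
fin near [0.4666 0.2092 0.0843] [-0.5 -0.6]
[0.6429 0.0634 0.004 ]
[ 0.6472 -0.0929  0.004 ]
[ 0.4114 -0.0972  0.004 ]
[0.4108 0.063  0.004 ]
```

Two docks are candidates. The left one (top image 196,180) carries two block cells with two holes each, so it is the one meant. The right one (328,172) has four round cells and must be left alone. The blue (332,235) and yellow (450,217) plates are empty look-alikes. The crops confirm this. Next I move the wrist camera over the left dock.

Call:
send_rows --deltas "1.85 3.7 0 0 0 -0.25 8.5;1.85 3.7 0 0 0 -0.25 8.5;1.85 3.7 0 0 0 -0.25 8.5;1.85 3.7 0 0 0 -0.25 8.5;1.85 3.7 0 0 0 -0.25 8.5;1.85 3.7 0 0 0 -0.25 8.5;1.85 3.7 0 0 0 -0.25 8.5;1.85 3.7 0 0 0 -0.25 8.5;1.85 3.7 0 0 0 -0.25 8.5;1.85 3.7 0 0 0 -0.25 8.5;1.85 3.7 0 0 0 -0.25 8.5;1.85 3.7 0 0 0 -0.25 8.5;1.85 3.7 0 0 0 -0.25 8.5;1.85 3.7 0 0 0 -0.25 8.5;1.85 3.7 0 0 0 -0.25 8.5;1.85 3.7 0 0 0 -0.25 8.5;1.85 3.7 0 0 0 -0.25 8.5;1.85 3.7 0 0 0 -0.25 8.5;1.85 3.7 0 0 0 -0.25 8.5;0 0 0 0 0 0 8.5" --grip_force 40

```text
time_s: 1.82
position: [0.4799, 0.1727, 0.4039]
eef_rot: [-3.141, 0.001, -1.416]
contact_force: [-0.9, 0.2, -0.7]
opening: 0.996
```

Run:
```python
from h import *
snap('wrist','w1')
print(bot.state())
```

```text
{'time_s': 1.8667, 'joint_pos': array([1.08657593e-01, 3.08551127e-01, 1.41103039e+00, 2.48892287e-04,
       1.42297080e+00, 1.52504365e+00]), 'qd': array([-0.07048901, -0.04179521,  0.05996401, -0.01659596, -0.00048304,
       -0.0388701 ]), 'joint_efforts': array([  2.32875869, -39.33757424, -23.96062732,   0.23932971,
        -0.0405833 ,   0.4341642 ]), 'position': array([0.47901919, 0.17047277, 0.40387172]), 'eef_rot': array([ 3.14064524e+00,  2.89777136e-04, -1.41642297e+00]), 'contact_force': array([0.02151144, 0.40641372, 1.19329407]), 'moment': array([-0.0140485 ,  0.05525696, -0.045561  ]), 'opening': 0.9950823746576744}
```

View pics/w1.png

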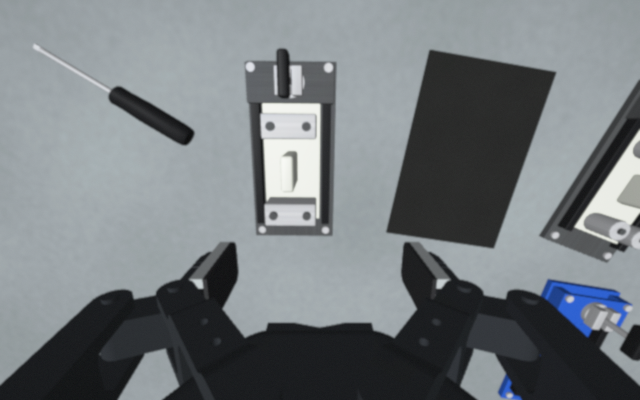

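Call:
send_rows --deltas "2 1 -1 0 0 0 8.5;2 1 -1 0 0 0 8.5;2 1 -1 0 0 0 8.5;2 1 -1 0 0 0 8.5;2 1 -1 0 0 0 8.5;0.6 0.5 -1 0 0 -0.4 8.5;0 0 0 0 0 0 8.5;0 0 0 0 0 0 8.5"

```text
time_s: 2.53
position: [0.5839, 0.2222, 0.3442]
eef_rot: [3.14, -0.0, -1.428]
contact_force: [0.0, -0.6, 0.3]
opening: 0.994
```

Run:
```python
from h import *
snap('wrist','w2')
s=bot.state();print(s['position'],s['eef_rot'],s['qd'].round(3))
crop('w1',230,30,350,250,2.7,'c4')
```

```text
[0.58368334 0.22214329 0.34513791] [ 3.14103236e+00 -1.60074328e-04 -1.42828235e+00] [ 0.002 -0.019 -0.007  0.     0.002  0.002]
```

View pics/w2.png

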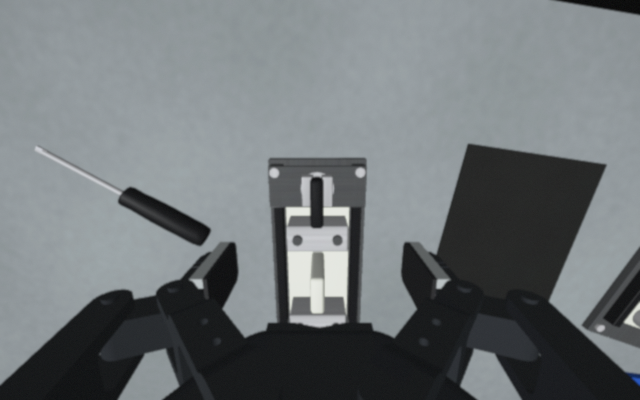

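View pics/c4.png

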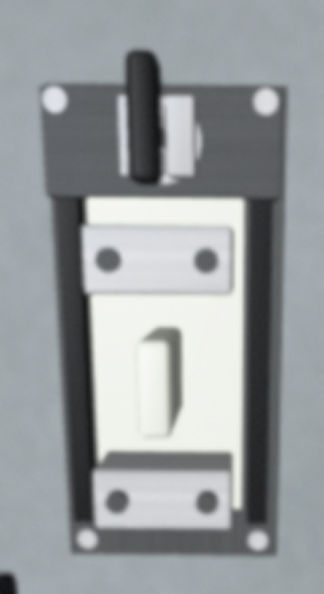

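Run:
```python
from h import *
crop('w2',260,150,380,330,3.3,'c5');crop('w1',250,35,345,105,8,'c6')
```

```text
(no output)
```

View pics/c5.png

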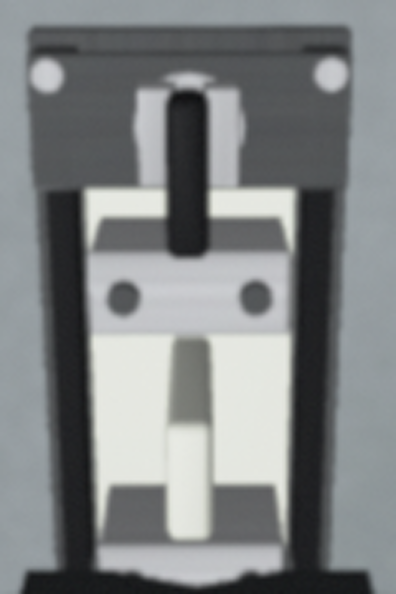

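View pics/c6.png

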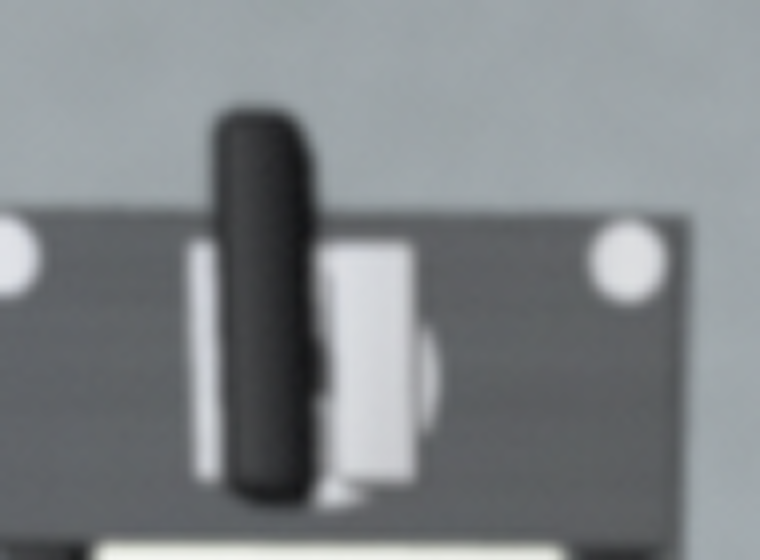

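Run:
```python
from h import *
W1=load('w1');W2=load('w2');T=load('top0')
a=lambda U,V:(W1,(U+.5)/8-.5+250,(V+.5)/8-.5+35)
a4=lambda U,V:(W1,(U+.5)/2.7-.5+230,(V+.5)/2.7-.5+30)
b=lambda U,V:(W2,(U+.5)/3.3-.5+260,(V+.5)/3.3-.5+150)
for n,p,q in [('kfar',a(255,108),b(188,92)),('knear',a(268,498),b(187,254)),('FRscrewB',a(629,262),b(331,75)),('BL',a4(55,100),b(47,75)),
 ('finFL',a4(139,342),b(167,424)),('finFR',a4(168,342),b(211,424)),('finNL',a4(139,436),b(168,540)),('finNR',a4(169,436),b(211,540)),('holeL',a4(108,260),b(123,298)),('holeR',a4(206,260),b(256,298))]:
    X=tri(p,q); print(n,X.round(4),np.round(np.subtract(proj(W1,X),p[1:]),1))
for z in(.09,.097):
  print(onz(*b(187,92),z).round(4),onz(*b(187,254),z).round(4))
print(onz(*b(167,424),.08),onz(*b(211,424),.08),onz(*b(168,540),.08),onz(*b(211,540),.08))
print(np.array(W2['R']).round(3))
# mat corners from w1
for p in [(431,50),(555,72),(494,247),(388,232)]: print(onz(W1,*p,.004).round(4))
```

```text
kfar [0.6075 0.228  0.0892] [ 0.4 -0.1]
knear [0.5655 0.2218 0.0899] [-0.1  0. ]
FRscrewB [0.6082 0.1832 0.0319] [-0.1  0. ]
BL [0.5953 0.2706 0.0307] [-0.1  0. ]
finFL [0.5065 0.219  0.0751] [-0.5  0.1]
finFR [0.5086 0.2069 0.0761] [ 0.1 -0. ]
finNL [0.4694 0.2138 0.0783] [-0.3  0.1]
finNR [0.4716 0.2015 0.079 ] [ 0. -0.]
holeL [0.5352 0.2374 0.0554] [-0.1  0. ]
holeR [0.5415 0.1976 0.0567] [-0.1  0. ]
[0.6078 0.2279 0.09  ] [0.5655 0.2219 0.09  ]
[0.6092 0.228  0.097 ] [0.5682 0.2222 0.097 ]
[0.50922466 0.2197822  0.08      ] [0.51102731 0.20729275 0.08      ] [0.47059877 0.21423374 0.08      ] [0.47242949 0.20153995 0.08      ]
[[ 0.143 -0.99   0.001]
 [-0.953 -0.138  0.268]
 [-0.266 -0.039 -0.963]]
[0.6512 0.0642 0.004 ]
[ 0.6511 -0.0919  0.004 ]
[ 0.4151 -0.0932  0.004 ]
[0.414  0.0635 0.004 ]
```

Call:
send_rows --deltas "0.15 0.15 -2 0 0 0.2 8.5;0.15 0.15 -2 0 0 0 6;0 0 -2 0 0 0 4;0 0 -2 0 0 0 4;0 0 -1.6 0 0 0 4;0 0 -0.6 0 0 0 4;0 0 0 0 0 0 4;0 0 0 0 0 0 4"

```text
time_s: 3.25
position: [0.5873, 0.2256, 0.2441]
eef_rot: [-3.14, 0.0, -1.425]
contact_force: [0.9, 0.5, 0.6]
opening: 0.468
```

Run:
```python
from h import *
snap('wrist','w3')
s=bot.state();print(s['position'],s['eef_rot'],s['contact_force'])
```

```text
[0.58743703 0.22571513 0.24443186] [-3.13911795e+00  6.08120327e-05 -1.42452335e+00] [-0.47129468 -0.42347645  0.00066594]
```

View pics/w3.png

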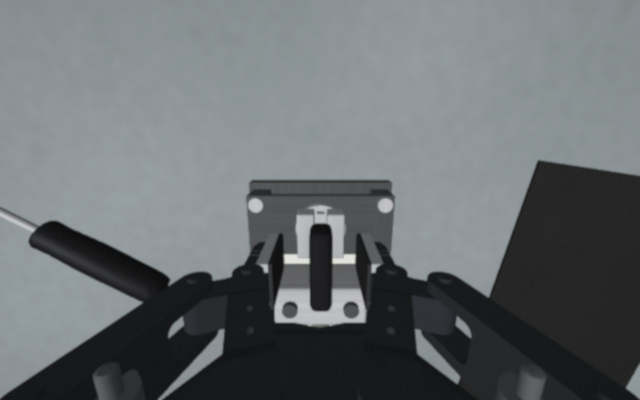

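The knob bar at (320,268) stands centred between the pads at (270,265) and (370,265). I close on it now.

Call:
send_rows --deltas "0 0 0 0 0 0 0;0 0 0 0 0 0 0;0 0 0 0 0 0 0;0 0 0 0 0 0 0;0 0 0 0 0 0 0;0 0 0 0 0 0 0" --grip_force 45

```text
time_s: 3.8
position: [0.5876, 0.2254, 0.2438]
eef_rot: [-3.14, -0.001, -1.425]
contact_force: [-1.8, -5.6, 5.8]
opening: 0.122
```

Call:
send_rows --deltas "0 0 0.5 0 0 0 0;0 0 0.5 0 0 0 0;0 0 0.5 0 0 0 0;0 0 0.5 0 0 0 0;0 0 0 0 0 0 0;0 0 0 0 0 0 0;0 0 0 0 0 0 0"

```text
time_s: 4.38
position: [0.5877, 0.2254, 0.2619]
eef_rot: [3.141, -0.001, -1.425]
contact_force: [4.9, -3.1, -8.4]
opening: 0.12
```

Run:
```python
from h import *
snap('wrist','w4');snap('side','s4');crop('s4',130,180,300,310,4.5,'c7')
s=bot.state();print(s['position'],s['eef_rot'],s['contact_force'],s['opening'])
```

```text
[0.58776564 0.22535838 0.26179444] [ 3.14131337e+00 -9.99889151e-04 -1.42475590e+00] [ 4.72577931 -3.23340792 -8.23365782] 0.1150515617307911
```

View pics/w4.png

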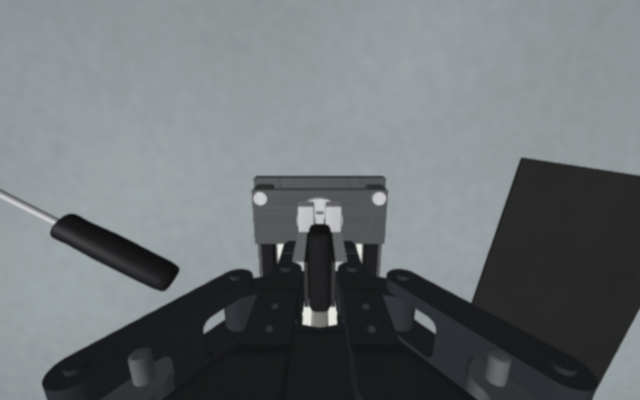

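View pics/c7.png

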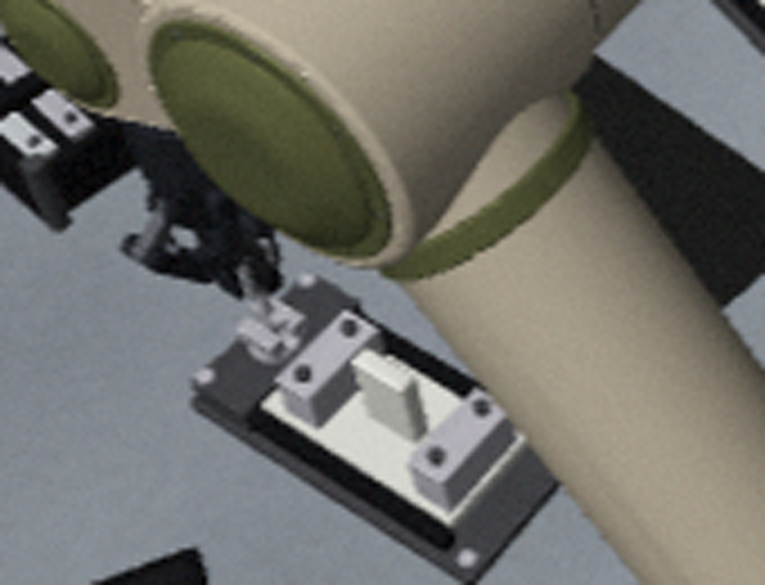

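Call:
send_rows --deltas "0 0 0.2 0 0 0 0;0 0 0 0 0 4 0;0 0 0 0 0 6 0;0 0 0 0 0 6 0;0 0 0 0 0 6 0;0 0 0 0 0 6 0;0 0 0 0 0 6 0;0 0 0 0 0 6 0;0 0 0 0 0 6 0;0 0 0 0 0 6 0;0 0 0 0 0 6 0;0 0 0 0 0 6 0;0 0 0 0 0 6 0;0 0 0 0 0 6 0;0 0 0 0 0 6 0;0 0 0 0 0 4 0;0 0 0 0 0 0 0;0 0 0 0 0 0 0"

```text
time_s: 5.98
position: [0.5862, 0.2269, 0.2629]
eef_rot: [-3.139, 0.006, 0.078]
contact_force: [-4.7, 5.7, -8.4]
opening: 0.12
```

Run:
```python
from h import *
snap('wrist','w5')
s=bot.state();print(s['position'],s['eef_rot'],s['contact_force'],s['moment'],s['opening'])
```

```text
[0.58617117 0.22691409 0.26293317] [-3.13950151  0.00605624  0.07740199] [-4.63300219  5.30723359 -7.96336274] [ 0.90556152  0.62169795 -0.02775837] 0.12042602864861096
```

View pics/w5.png

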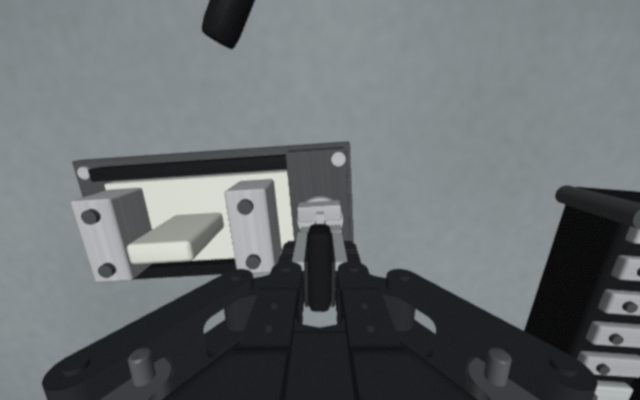

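Call:
send_rows --deltas "0 0 -0.3 0 0 0 0;0 0 -0.3 0 0 0 0;0 0 0 0 0 0 0;0 0 0 0 0 0 0"

```text
time_s: 6.37
position: [0.5861, 0.2269, 0.2579]
eef_rot: [-3.139, 0.005, 0.077]
contact_force: [-7.1, 5.6, -2.2]
opening: 0.119
```

Call:
send_rows --deltas "0 0 -0.1 0 0 0 0;0 0 0 0 0 0 0;0 0 0 0 0 0 4;0 0 0 0 0 0 4;0 0 0 0 0 0 4;0 0 0 0 0 0 4;0 0 0 0 0 0 4"

```text
time_s: 6.95
position: [0.5875, 0.2258, 0.2577]
eef_rot: [-3.142, -0.0, 0.076]
contact_force: [0.1, -0.3, -0.7]
opening: 0.47
```

Run:
```python
from h import *
snap('wrist','w6')
s=bot.state();print(s['position'],s['eef_rot'],s['contact_force'],s['opening'])
```

```text
[0.5874848  0.22575797 0.25774036] [-3.14153369e+00 -1.51390750e-04  7.63541941e-02] [-0.35566365 -0.7543877   0.97673858] 0.4703516081449775
```

View pics/w6.png

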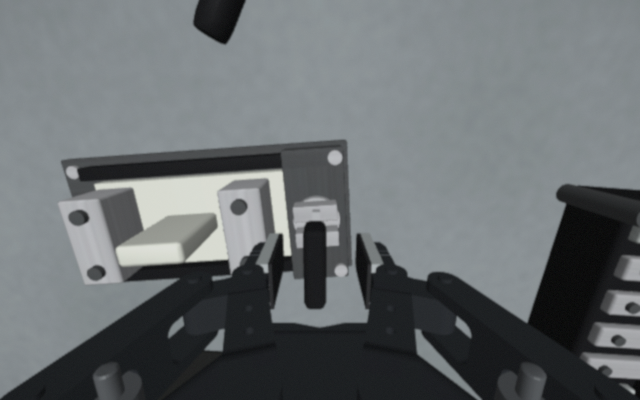

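Knob free and still up at (315,265), bar across the dock. I retreat, turn back and go above the fin.

Call:
send_rows --deltas "0 0 1.5 0 0 0 4;0 0 2.5 0 0 0 4;0 0 2.5 0 0 0 4;-0.4 0 2.5 0 0 -5 4;-0.7 -0.1 0 0 0 -6 5;-0.7 -0.1 0 0 0 -6 5;-0.7 -0.1 0 0 0 -6 5;-0.7 -0.1 0 0 0 -6 5;-0.7 -0.1 0 0 0 -6 5;-0.7 -0.1 0 0 0 -6 5;-0.7 -0.1 0 0 0 -6 5;-0.7 -0.1 0 0 0 -6 5;-0.7 -0.1 0 0 0 -6 5;-0.7 -0.1 0 0 0 -6 5;-0.7 -0.2 0 0 0 -6 5;-0.7 -0.1 0 0 0 -6 5;-0.7 -0.2 0 0 0 -6 5;0 0 0 0 0 -3 5;0 0 0 0 0 0 5;0 0 0 0 0 0 5"

```text
time_s: 8.67
position: [0.4925, 0.2108, 0.3478]
eef_rot: [-3.141, 0.0, -1.423]
contact_force: [-0.4, 0.6, 0.3]
opening: 0.584
```

Run:
```python
from h import *
snap('wrist','w7');snap('side','s7');crop('s7',130,180,300,310,4.5,'c8')
s=bot.state();print(s['position'],s['eef_rot'],s['contact_force'],s['opening'])
```

```text
[0.49255118 0.21083561 0.34773223] [-3.14142627e+00 -1.89335112e-05 -1.42284040e+00] [ 0.12394491 -0.61933646  1.05149773] 0.5878126171231048
```

View pics/w7.png

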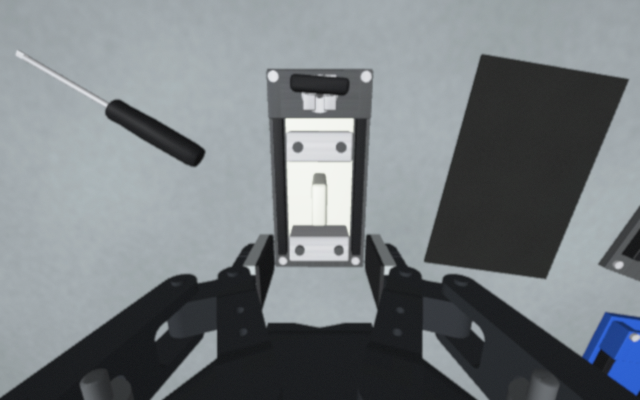

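View pics/c8.png

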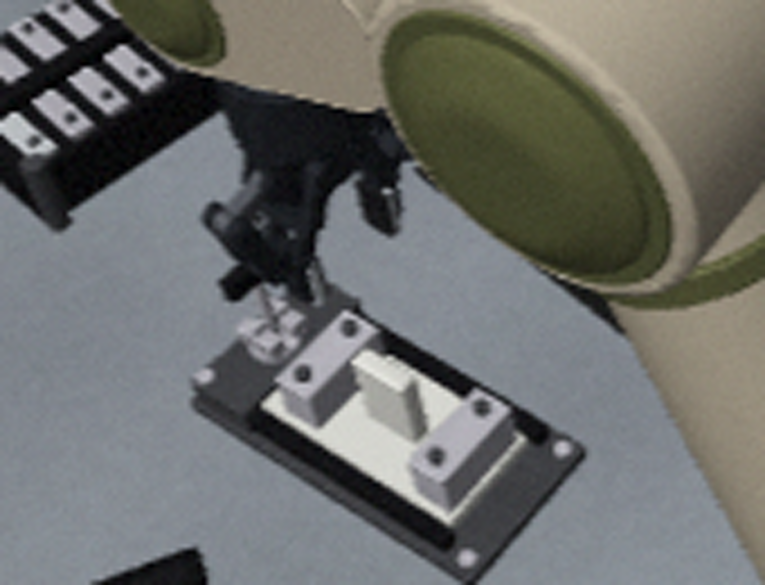

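The knob stays latched across the dock at (320,85), and the fin at (320,200) is centred on the image axis. I descend on the fin.

Call:
send_rows --deltas "-0.1 0 -2.5 0 0 0 5;-0.1 0 -2.5 0 0 0 5;0 0 -2.5 0 0 0 5;0 0 -2.5 0 0 0 5;0 0 -1.5 0 0 0 5;0 0 -1 0 0 0 5;0 0 0 0 0 0 5;0 0 0 0 0 0 5"

```text
time_s: 9.43
position: [0.4907, 0.2109, 0.223]
eef_rot: [-3.141, 0.0, -1.424]
contact_force: [-0.1, 0.8, -0.2]
opening: 0.583
```

Run:
```python
from h import *
snap('wrist','w8')
s=bot.state();print(s['position'],s['eef_rot'],s['contact_force'],s['opening'])
W=load('w7')
P=[onz(W,*p,.004) for p in [(482,55),(627,78),(546,277),(425,261)]]
print(np.round(P,4),np.mean(P,0))
```

```text
[0.49075822 0.21093377 0.22355717] [-3.14010058e+00  6.27566070e-05 -1.42401251e+00] [-0.48553966 -0.15028433 -0.52924575] 0.5854999888169355
[[ 0.6507  0.0662  0.004 ]
 [ 0.6522 -0.0902  0.004 ]
 [ 0.4161 -0.0917  0.004 ]
 [ 0.4152  0.0657  0.004 ]] [ 0.53355636 -0.01248684  0.004     ]
```

View pics/w8.png

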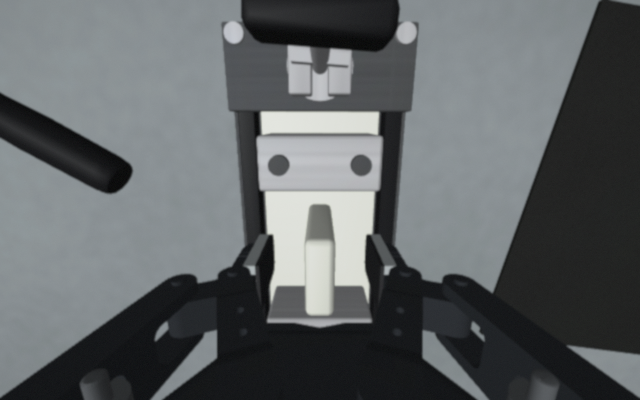

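Call:
send_rows --deltas "0 0 0 0 0 0 0;0 0 0 0 0 0 0;0 0 0 0 0 0 0;0 0 0 0 0 0 0;0 0 0 0 0 0 0;0 0 0 0 0 0 0" --grip_force 80

```text
time_s: 9.98
position: [0.4905, 0.2108, 0.2237]
eef_rot: [-3.14, -0.0, -1.424]
contact_force: [-1.2, 0.2, 6.3]
opening: 0.154
```

Run:
```python
from h import *
print(tri((load('w7'),320,85),(load('w8'),320,24)))
```

```text
[0.58642502 0.22458643 0.09737099]
```

Call:
send_rows --deltas "-0.5 -0.07 0 0 0 0 0;-0.5 -0.08 0 0 0 0 0;-0.5 -0.07 0 0 0 0 0;-0.5 -0.08 0 0 0 0 0;0 0 0 0 0 0 0"

```text
time_s: 10.4
position: [0.4702, 0.2078, 0.2237]
eef_rot: [-3.139, 0.0, -1.424]
contact_force: [0.9, -0.3, 7.5]
opening: 0.153
```

Call:
send_rows --deltas "-0.8 -0.12 0 0 0 0 0;-0.8 -0.12 0 0 0 0 0;-0.8 -0.12 0 0 0 0 0;-0.8 -0.12 0 0 0 0 0;-0.8 -0.12 0 0 0 0 0;-0.8 -0.12 0 0 0 0 0;-0.8 -0.12 0 0 0 0 0;-0.8 -0.12 0 0 0 0 0;0 0 0 0 0 0 0;0 0 0 0 0 0 0"

```text
time_s: 11.23
position: [0.4064, 0.1983, 0.2236]
eef_rot: [-3.139, 0.0, -1.424]
contact_force: [0.8, 0.1, 9.9]
opening: 0.151
```

Run:
```python
from h import *
snap('wrist','w9');f=snap('top','t9')
s=bot.state();print(s['position'],s['eef_rot'],s['contact_force'],s['opening'])
```

```text
[0.40649574 0.19830974 0.2236027 ] [-3.13971770e+00  1.13651546e-04 -1.42430621e+00] [ 0.12654903 -0.03294381 10.69095206] 0.14279396360436164
```

View pics/w9.png

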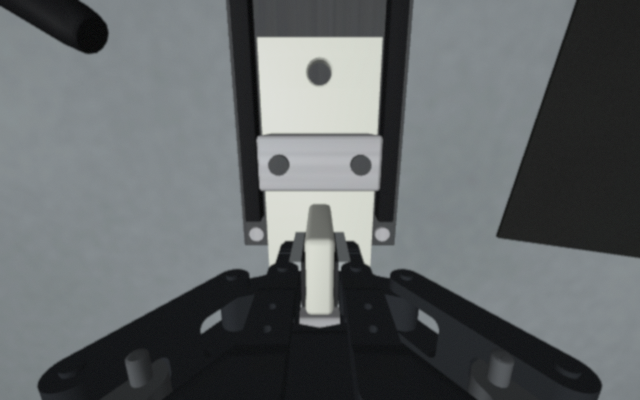

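Call:
send_rows --deltas "0 0 0.3 0 0 0 0;0 0 0.7 0 0 0 0;0 0 1.2 0 0 0 0;0 0 1.5 0 0 0 0;0 0 1.5 0 0 0 0;0 0 1.2 0 0 0 0;0 0 0.6 0 0 0 0;0 0 0 0 0 0 0;0 0 0 0 0 0 0"

```text
time_s: 12.08
position: [0.406, 0.1982, 0.2923]
eef_rot: [3.14, -0.0, -1.424]
contact_force: [-0.4, 0.8, -6.2]
opening: 0.148
```

Run:
```python
from h import *
snap('wrist','w10');snap('side','s10')
s=bot.state();print(s['position'],s['eef_rot'],s['contact_force'],s['moment'],s['opening'])
```

```text
[0.40610862 0.19818143 0.29187114] [ 3.13941348e+00 -9.46872311e-05 -1.42444611e+00] [-0.02281107 -0.39479216 -6.44231185] [ 0.00498575  0.0247038  -0.03242309] 0.14257723073065431
```

View pics/w10.png

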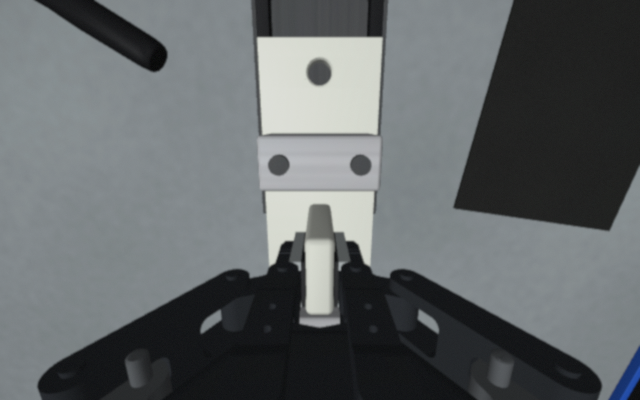

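View pics/s10.png

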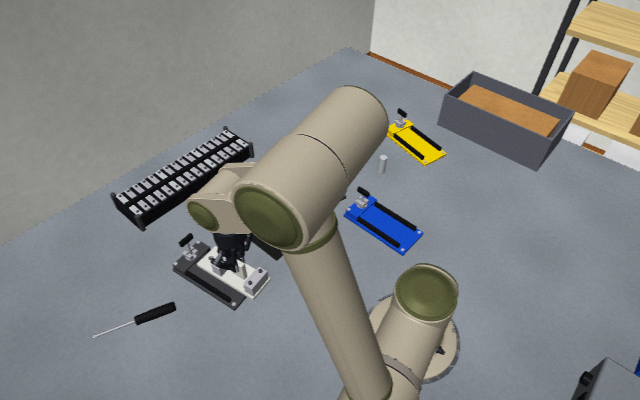

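Call:
send_rows --deltas "0 -0.8 0 0 0 0 0;0 -1.5 0 0 0 -0.6 0;0.2 -1.5 0 0 0 -0.6 0;0.6 -1.5 0 0 0 -0.6 0;1 -1.5 0 0 0 -0.6 0;1.2 -1.5 0 0 0 -0.6 0;1.2 -1.5 0 0 0 -0.6 0;1.2 -1.5 0 0 0 -0.6 0;1.2 -1.5 0 0 0 -0.6 0;1.2 -1.5 0 0 0 -0.6 0;1.2 -1.5 0 0 0 -0.6 0;1.2 -1.5 0 0 0 -0.6 0;1.2 -1.5 0 0 0 -0.6 0;1.2 -1.3 0 0 0 -0.6 0;0.8 -0.8 0 0 0 -0.6 0;0.4 -0.3 0 0 0 -0.4 0;0 0 0 0 0 0 0;0 0 0 0 0 0 0"

```text
time_s: 13.68
position: [0.5439, -0.0134, 0.2923]
eef_rot: [3.14, 0.001, -1.578]
contact_force: [0.2, -0.3, -6.3]
opening: 0.152
```

Run:
```python
from h import *
snap('wrist','w11');snap('top','t11')
s=bot.state();print(s['position'],s['eef_rot'],s['contact_force'],s['moment'],s['opening'])
```

```text
[ 0.5438106  -0.01307317  0.29258559] [ 3.14062425e+00  3.50134161e-04 -1.57704333e+00] [-0.55689647 -0.53459551 -6.28735988] [-0.02396846  0.05115073  0.01633759] 0.15183343193416923
```

View pics/w11.png

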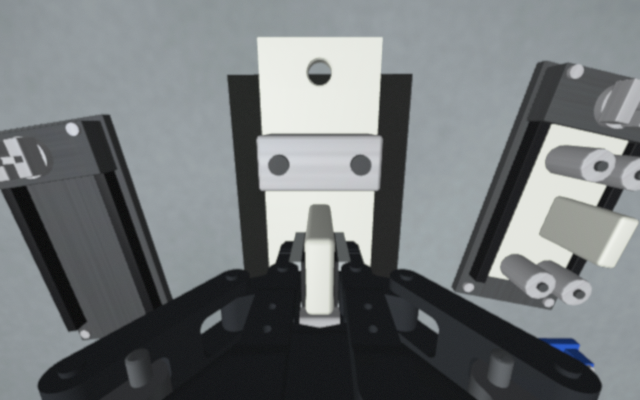

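View pics/t11.png

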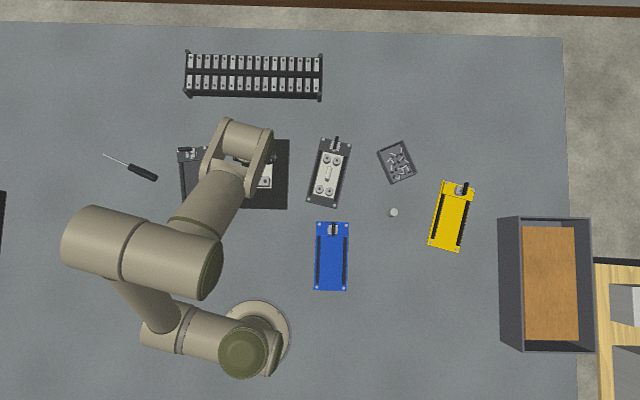

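Call:
send_rows --deltas "-0.3 0 -0.4 0 0 0 0;-0.3 0 -0.8 0 0 0 0;-0.3 0 -1.2 0 0 0 0;-0.3 0 -1.2 0 0 0 0;0 0 -1.2 0 0 0 0;0 0 -1 0 0 0 0;0 0 -0.6 0 0 0 0;0 0 -0.4 0 0 0 0;0 0 -0.2 0 0 0 0;0 0 0 0 0 0 0;0 0 0 0 0 0 0"

```text
time_s: 14.7
position: [0.5325, -0.0137, 0.2231]
eef_rot: [-3.141, -0.0, -1.578]
contact_force: [0.2, -0.5, -5.9]
opening: 0.15
```

Call:
send_rows --deltas "0 0 -0.15 0 0 0 0;0 0 -0.15 0 0 0 0;0 0 -0.1 0 0 0 0;0 0 -0.1 0 0 0 0;0 0 0 0 0 0 0;0 0 0 0 0 0 0"

```text
time_s: 15.2
position: [0.5324, -0.0138, 0.2178]
eef_rot: [-3.141, -0.0, -1.578]
contact_force: [0.4, 0.1, -6.0]
opening: 0.149
```

Call:
send_rows --deltas "0 0 -0.1 0 0 0 0;0 0 -0.1 0 0 0 0;0 0 0 0 0 0 0;0 0 0 0 0 0 0"

```text
time_s: 15.53
position: [0.5323, -0.0137, 0.2176]
eef_rot: [-3.14, -0.001, -1.578]
contact_force: [-6.1, 1.5, 14.4]
opening: 0.148
```

Call:
send_rows --deltas "0 0 0.1 0 0 0 0;0 0 0 0 0 0 0;0 0 0 0 0 0 3;0 0 0 0 0 0 4;0 0 0 0 0 0 5;0 0 0 0 0 0 5;0 0 0 0 0 0 5;0 0 0 0 0 0 5"

```text
time_s: 16.2
position: [0.5324, -0.0138, 0.2167]
eef_rot: [-3.142, 0.0, -1.578]
contact_force: [-0.2, 0.1, 0.3]
opening: 0.586
```

Run:
```python
from h import *
snap('wrist','w12')
s=bot.state();print(s['position'],s['contact_force'],s['opening'])
```

```text
[ 0.53243022 -0.01376555  0.21665648] [-0.0990024  -0.21648659 -0.26811372] 0.5833885709424094
```

View pics/w12.png

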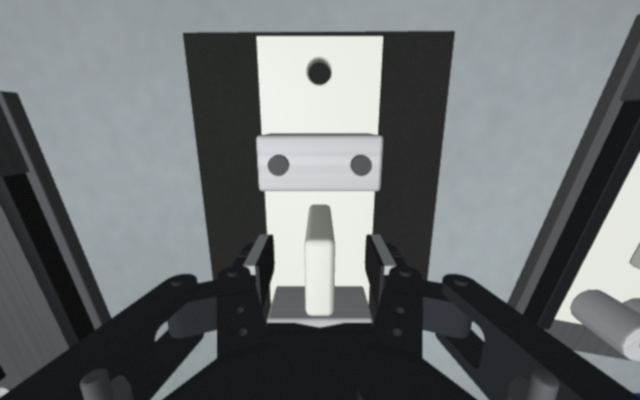

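The carrier rests on the mat, with its plate at (257–383, 37) inside the mat edges at (185–453). The fingers are off it. I retreat upward, then back.

Call:
send_rows --deltas "0 0 1 0 0 0 5;0 0 2 0 0 0 5;0 0 2.5 0 0 0 5;0 0 2.5 0 0 0 5;0 0 2.5 0 0 0 5;0 0 2.5 0 0 0 5;-1.5 0 2.5 0 0 0 5;-2 0 2 0 0 0 5;-2 0 0 0 0 0 5;-2 0 0 0 0 0 5;-2 0 0 0 0 0 5;-1 0 0 0 0 0 5;0 0 0 0 0 0 5;0 0 0 0 0 0 5"

```text
time_s: 17.42
position: [0.4276, -0.0138, 0.3923]
eef_rot: [-3.14, -0.0, -1.578]
contact_force: [0.8, 0.1, -0.3]
opening: 0.583
```

Run:
```python
from h import *
snap('wrist','w13');snap('top','t13');snap('side','s13');crop('s13',150,140,360,320,3.5,'c13')
s=bot.state();print(s['position'],s['contact_force'],s['opening'])
```

```text
[ 0.42822209 -0.01389318  0.39172469] [-0.6639001   0.11131213 -0.12819806] 0.5838605967428053
```

View pics/w13.png

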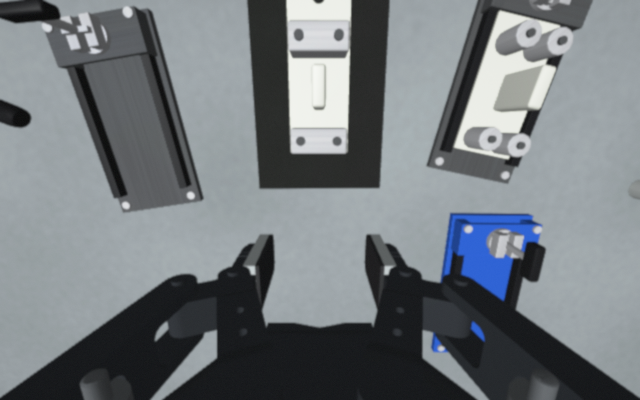

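View pics/c13.png

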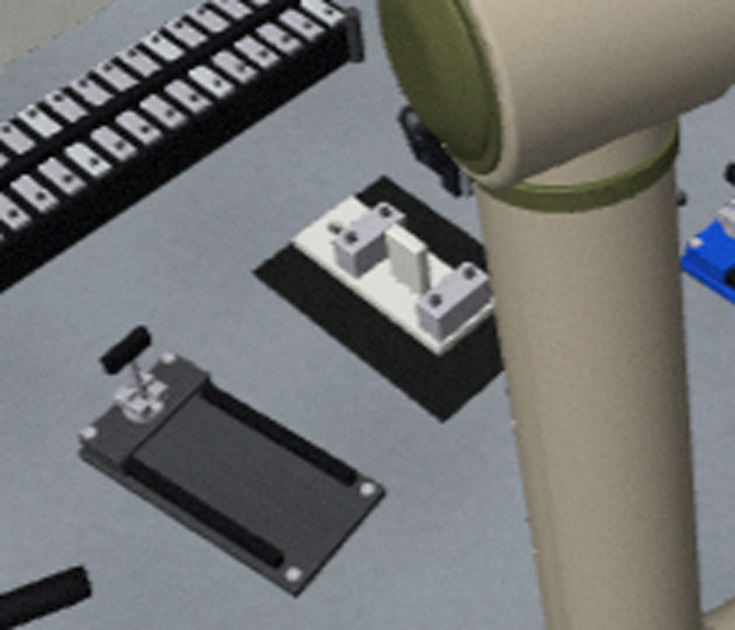

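Run:
```python
from h import *
W=load('w13');S=load('s13');T=load('t13')
print('fin',onz(W,319,86,.074),'plate front corners',onz(W,291,154,.014),onz(W,348,153,.014),'mat front',onz(W,260,188,.004),onz(W,380,187,.004))
c=lambda U,V:(S,U/3.5+150-.4,V/3.5+140-.4)
print('fin side',onz(*c(408,240),.074))
print('knob side at z=.102',onz(*c(126,350),.102),'at .088',onz(*c(126,350),.088))
crop('t13',160,120,360,220,4,'c14')
```

```text
fin [ 0.53031005 -0.01435977  0.074     ] plate front corners [0.45892598 0.02092187 0.014     ] [ 0.4597038  -0.04989738  0.014     ] mat front [0.41353466 0.06438049 0.004     ] [ 0.41385757 -0.0941253   0.004     ]
fin side [ 0.52844895 -0.01287289  0.074     ]
knob side at z=.102 [0.58848484 0.22444417 0.102     ] at .088 [0.59942251 0.21982643 0.088     ]
```

View pics/c14.png

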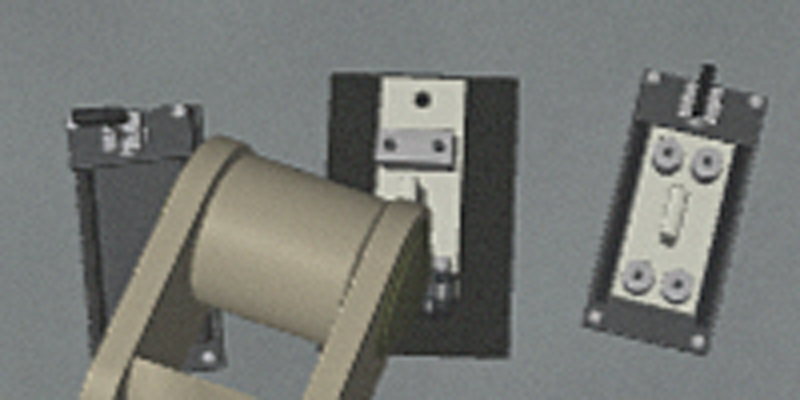

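The side view puts the knob at its latched height, because it lands on its known x,y only at z≈0.102. The carrier is centred on the mat and the other plunger is down. I hand the job in.

```bash
python3 -c "
from plant import bot
print(bot.finish_job())"
```

```text
the job is handed in; nothing more can be done
None
```

I carried out the job and handed it in at about 17.5 s; no verdict was reported.

**What I did:** I pulled up the plunger over the block cells by about 18 mm, turned it about 86° and let it go. I then slid the carrier about 84 mm out of the dock, lifted it clear, and set it down on the mat until contact showed at 14 N before opening the fingers.

**Last checks:**
- **Carrier:** Its origin is at about (0.530, -0.014), against a mat centre of about (0.532, -0.014). It lies flat and square to the mat.
- **Plunger over the block cells:** It is still latched and lies across the dock. The side view fits its known position at 102 mm height and not at 88 mm. An earlier, rougher two-view estimate gave 97 mm; I put the difference down to an unclear bar centre.
- **Other plunger:** I never touched it, and it looks unmoved and down in the top view.
- **Arm:** It stands clear of everything, with about zero contact force.

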